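Hold the dish clamp open at the red tag

TASK

Open the dish clamp so a clay dish can be laid in it: press the black latch knob down, turn it clockwise while pressed until it stops and let it spring back up (never force it round unpressed), then take the orange post, draw the spring-return jaw out until its black pointer lines up with the red tag on the scale, and keep it there. Finish still gripping the post and holding the jaw still at the tag; do not let go. Leave the red tag, the dishes, the paint pot and the brush where they are.

Things in the scene. Friction and masses are not known exactly. Their poses are not given: they have to be found in the camera images.
- clamp: dish clamp fixed to the bench: plywood plate 250 x 230 x 12 mm (x -120 to +130, y -115 to +115 mm of the origin, which lies at bench height; z up). The jaw opens along the clamp's own -x, roughly towards the robot; the fixed jaw (62 mm high) is at its +x end, the latch knob on its +y side, the scale with the red tag on its -y side. Place and yaw vary
- jaw: sliding aluminium jaw. Carriage 50 x 44 mm, top 45 mm above the bench; rubber-faced plate 90 mm wide, 55 mm high. Slides 0 to 90 mm along the clamp's -x; a spring draws it home to +x (4 N at home, 10 N at 70 mm). Locked, the latch tongue stops it after 5 mm. Origin at bench height, at clamp x = +30 mm, y = 0 when home; axes parallel to the clamp's
- jaw_grip (a point): grip point of the orange upright post on the jaw: post 18 mm diameter, from 45 to 100 mm above the bench; the point is on its axis 77 mm above the bench
- pointer (a point): tip of the black pointer, a bar 4 mm wide that sticks out of the jaw to the clamp's -y, 25 mm above the bench; moves with the jaw
- mark (a point): red tag on the white scale strip: 10 mm wide along x, 24 mm long, top 31 mm above the bench. The point is the middle of its inner face, 5 mm beyond the pointer tip's path; pointer and tag line up when both have the same x in the clamp's frame. It sits 35 to 68 mm to the clamp's -x of the pointer's home. It slides along the strip if pushed (6 N)
- latch_grip (a point): grip point of the black latch knob, on its vertical turning axis, 63 mm above the bench when up. Grip bar 14 mm thick, 46 mm long, 42 to 68 mm above the bench, on a flange 54 mm in diameter. The bar and the 68 mm steel tongue below it lie along the point's y; the tongue (to -y) points to the clamp's -y when locked, in front of the jaw, and to its -x when freed
- plunger (a joint): how far the latch knob is pressed down, m: 0 up, 0.007 fully down; spring 5 N at the top, 10 N at the bottom. It can turn only when pressed beyond about 0.0045; once turned a little it is kept from rising until turned past about 1.05 rad, then springs up when let go
- latch (a joint): turn of the latch knob, rad, clockwise seen from above: 0 locked, 1.35 at its stop (freed); stays where it is left
- dish: plain unpainted clay bowl, 92 mm diameter, 30 mm high; origin under its middle. Leave alone
- pawn_dish: clay dish 96 mm diameter, 20 mm high rim, with a pawn-like figure 60 mm high in it; origin under its middle. Leave alone
- paint_pot: closed blue paint pot with white cap, 60 mm diameter, 60 mm high; origin under its middle. Leave alone
- brush: paint brush with white handle, 180 mm long, lying on the bench along its x axis. Leave alone

How it is judged:
By the outcome, as a careful person would: the job done as asked, in the order asked, and still so for the second after the job is handed in, while the arm keeps its last pose, push and grip.
It also fails if it takes over 48 s, if anything falls off the work surface, if the arm or the gripper's body presses on something with over 40 N, if the wrist force passes 120 N, or if a joint passes its speed limit or range.

ROBOT

A 6-joint arm with a two-finger parallel gripper is mounted at the origin on the work surface. World frame = base frame: x ahead of the robot, y to its left, z up, the work surface at z = 0. Lengths are in mm, angles in rad, forces in N, time in s.
With the tool pointing down it reaches from about 275 to 750 mm from the base axis. Payload 10.2 kg.
Tool frame: the origin (TCP) lies at the centre of the arm's flange, where the gripper is bolted on; the fingertips stand 173 mm ahead of it and the grasp point (between the pads) lies 155 mm ahead of it; z points along the fingers, y is the line along which they close (so a half turn about z gives the same grasp; the last joint's range is limited). The gripper opens to 85 mm and grips with 20 to 120 N. Pads are 22 mm wide; open, the fingers measure 114 mm over their backs; the gripper's body (76 mm by 85 mm) begins 54 mm behind the grasp point. The pads swing forward as they close: fully open they stand 13 mm farther back than shut.
Start: joints at [0.989, 0.313, 1.498, -0, 1.331, -0.223], TCP at [184.368, 491.57, 404.694] pointing down, gripper open.
Joint ranges: [-2.94, 2.94], [-0.97, 2.17], [0.19, 2.56], [-1.23, 4.37], [0.02, 3.11], [-2.88, 2.88]. Speed limits (rad/s): [2.39, 2.39, 3.01, 3.14, 3.14, 3.14].

INTERFACE

Orientations are given as a unit quaternion [w, x, y, z].
In Python, from rig import status, capture, camera_info, ticket gives the robot as it stands.
- The arm moves only by the shell command python3 -m crank 'ROWS' [FORCE]. ROWS is JSON, a list of rows, each a list of 7 numbers: the shift along the tool's x, y, z as a fraction of full scale, then the turn, a rotation vector about the tool's x, y, z as a fraction of full scale, then the closure, from 0 (fully open) to 1 (shut). A call has 1 to 12 rows; each row is the pose to reach, as a shift and turn from the pose commanded when the call began, along the tool's axes at that moment; what a row does not reach only later rows make up. Full scale, the value 1, is 0.1 m for a shift and 45 degrees for a turn. A row lasts 1/10 s, in which the tool goes at most 50 mm and 8.59 degrees, less where a joint would pass 70% of its speed; a pose out of reach is approached as far as the arm can. A call with a number of a shift or a turn outside -1 to 1 is refused whole. A call with a gripper value outside its range is refused whole. The fingers move at their own pace and stop on an object; FORCE is the grip in N (left out, the last holds). Time passes only in rows, so rows that repeat a pose let the fingers close. It gives the time, the measured TCP pose, the force, the opening and the grip force at its end, in the units of the state.
- status.sense(): the state, without advancing time (a new reading comes with each control period).
- capture(name): name is "scene" or "top"; returns (picture, depth): 480x640x3 uint8, red, green, blue; 480x640 float32, mm along the optical axis (not along the pixel's ray), 0 where there is no reading.
- camera_info(name): a dict with "K" (3x3 intrinsics, pixels), "camera_from_world" (4x4, takes a point from world to camera coordinates). Camera axes: x right, y up, looking along -z (the intrinsics and any distortion apply to the point x, -y, -z); pixel columns grow to the right and rows downward; lengths in mm; the calibration is good to about 2 mm. A picture is of the moment at which its call begins. camera_info takes no time and is no camera call.
- ticket.finish_job(): hands the job in; it is judged then, once.
The state is a dict: "time_s": time; "joints": joint angles; "dq": joint speeds; "tau": joint torques, N m; "eef_pos": TCP position; "ee_rot": TCP orientation; "force": force on the tool from outside, world axes, zero at the start; "wrist_torque": the same for the moment, N m; "grip_width": opening from 0.0 (shut) to 1.0 (fully open); "grip_force": force on a finger pad.
Only numpy, scipy, OpenCV 4.12 (cv2) and the standard library are available. Lean on these libraries where they do the work, as an engineer would, in place of code of your own. Each camera call takes 0.05 s, during which the arm holds its last target. There are 200 camera calls.

## Working session

There is one attempt and no reset: what is moved stays moved. The work goes in short steps, Python scripts to look and compute and a shell command to move; the robot and the scene stay as the last step left them, time stands still between calls to the robot, and variables do not carry over. Pictures are saved under pics/ and viewed, at most 13 in all, crops included, and the job is handed in when it is done.

```bash
mkdir -p pics; ls; cat > h.py <<'E'
import numpy as np, cv2
from rig import status, capture, camera_info, ticket
def grab(n,tag):
    p,d=capture(n); cv2.imwrite(f'pics/{tag}.png',p[:,:,::-1]); np.savez(f'{tag}.npz',p=p,d=d); return p,d
def ray(n,u,v):
    c=camera_info(n);K=np.array(c['K']);T=np.array(c['camera_from_world'])
    r=np.linalg.inv(K)@[u,v,1]; r=np.array([r[0],-r[1],-r[2]])
    R=T[:3,:3]; return -R.T@T[:3,3], R.T@r
def onz(n,u,v,z):
    o,r=ray(n,u,v); return o+r*(z-o[2])/r[2]
def atd(n,u,v,d):
    o,r=ray(n,u,v); return o+r*d
def two(a,b):
    A=[];B=[]
    (o1,r1),(o2,r2)=ray(*a),ray(*b)
    s=np.linalg.lstsq(np.c_[r1,-r2],o2-o1,rcond=None)[0]
    p,q=o1+s[0]*r1,o2+s[1]*r2
    return (p+q)/2,np.linalg.norm(p-q)
E
python3 - <<'E'
from h import *
for n in('scene','top'):
    grab(n,n+'0'); c=camera_info(n); print(c); print(ray(n,320,240))
print(status.sense())
E
```

```text
pics
{'K': array([[569.45547972,   0.        , 315.4319558 ],
       [  0.        , 569.45547972, 234.52304097],
       [  0.        ,   0.        ,   1.        ]]), 'camera_from_world': array([[ 8.38480124e-01,  5.44804370e-01, -1.18016900e-02,
        -5.13076377e+02],
       [-4.47837093e-01,  7.01258605e-01,  5.54687577e-01,
         2.44866410e+02],
       [ 3.10472252e-01, -4.59809274e-01,  8.31975007e-01,
        -1.31191832e+03],
       [ 0.00000000e+00,  0.00000000e+00,  0.00000000e+00,
         1.00000000e+00]])}
(array([ 947.17884086, -495.42063392,  949.60372848]), array([-0.29943891,  0.45743495, -0.8374046 ]))
{'K': array([[555.83569563,   0.        , 325.37459549],
       [  0.        , 555.83569563, 237.73728347],
       [  0.        ,   0.        ,   1.        ]]), 'camera_from_world': array([[ 6.36380864e-03, -9.99810290e-01,  1.84088652e-02,
        -3.60038488e+01],
       [ 9.94521551e-01,  8.24881955e-03,  1.04205762e-01,
        -6.16516233e+02],
       [-1.04337844e-01,  1.76448677e-02,  9.94385374e-01,
        -1.22039904e+03],
       [ 0.00000000e+00,  0.00000000e+00,  0.00000000e+00,
         1.00000000e+00]])}
(array([ 486.0339978 ,   -9.37770783, 1278.45428817]), array([ 0.10022777, -0.00801089, -0.99498758]))
{'time_s': 0.1, 'joints': array([ 9.88631487e-01,  3.13396655e-01,  1.49833531e+00,  1.21328057e-05,
        1.33100468e+00, -2.23427646e-01]), 'dq': array([ 0.0002503 ,  0.00088315, -0.00214825,  0.00019567, -0.00246433,
        0.00042122]), 'tau': array([ 3.30143630e-03, -4.12896824e+01, -2.60138172e+01, -9.15128862e-05,
        3.05253001e-03,  6.67198819e-06]), 'eef_pos': array([184.33189532, 491.54640688, 404.20056956]), 'ee_rot': array([-2.29637153e-04,  1.78409728e-01,  9.83956118e-01, -5.23905512e-04]), 'force': array([ 0.8934066 , -0.09617147, -0.62809022]), 'wrist_torque': array([ 0.03162156,  0.01172391, -0.03032571]), 'grip_force': 0.0, 'grip_width': 1.0023761208066337}
```

View pics/scene0.png

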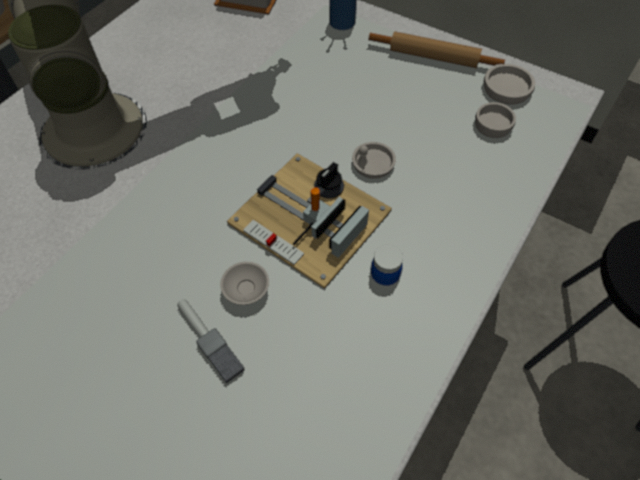

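View pics/top0.png

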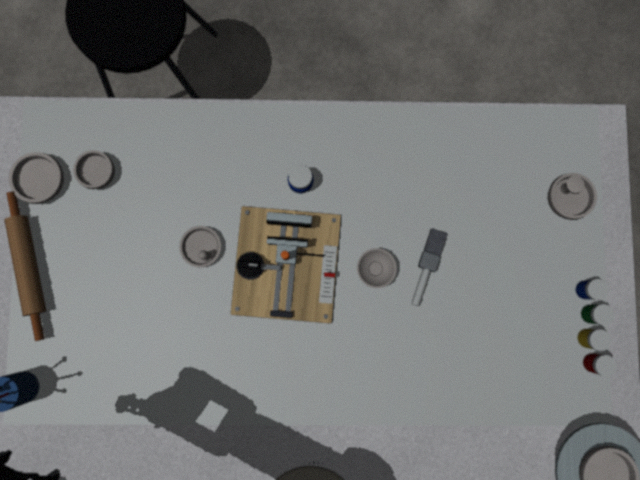

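The scene view shows the post at (315,200), knob at (329,178) and tag at (271,239). The top view shows the plate with corners at about (242,206), (341,214), (333,323) and (231,315), the post at (286,255), the knob at (251,264) and the tag at (330,274). Next I'll extract these with masks.

```bash
cat > m.py <<'E'
from h import *
def masks(n,p):
    r={}
    hsv=cv2.cvtColor(p,cv2.COLOR_RGB2HSV).astype(int); H,S,V=hsv[...,0],hsv[...,1],hsv[...,2]
    win=np.zeros(H.shape,bool)
    if n=='scene': win[140:300,215:405]=1
    else: win[195:335,220:350]=1
    r['orange']=win&(H>=5)&(H<=13)&(S>180)&(V>100)
    r['red']=win&((H<=3)|(H>=174))&(S>150)&(V>70)
    r['black']=win&(V<45)
    r['wood']=win&(H>10)&(H<28)&(S>60)&(V>90)
    return r
E
python3 - <<'E'
from m import *
for n in('scene','top'):
    f=np.load(n+'0.npz');p,d=f['p'],f['d']
    for k,m in masks(n,p).items():
        m=m.astype('uint8')
        N,L,st,c=cv2.connectedComponentsWithStats(m)
        for i in range(1,N):
            if st[i,4]>=8:
                dd=d[L==i]; dd=dd[dd>0]; 
                print(n,k,st[i],c[i].round(1),atd(n,*c[i],np.median(dd)).round(1) if len(dd) else None)
        if k=='wood':
            pts=cv2.findNonZero(m); print(cv2.minAreaRect(pts)); 
            h=cv2.convexHull(pts); q=cv2.approxPolyDP(h,6,True)[:,0]; print(q.tolist(),[onz(n,*x,12).round(0).tolist() for x in q])
s=np.load('scene0.npz')['p'][140:300,215:405,::-1];t=np.load('top0.npz')['p'][195:335,220:350,::-1]
a=cv2.resize(s,None,fx=3,fy=3,interpolation=3)
cv2.imwrite('pics/c_s.png',cv2.resize(s,None,fx=3.7,fy=3.7,interpolation=cv2.INTER_CUBIC))
cv2.imwrite('pics/c_t.png',cv2.resize(t,None,fx=4,fy=4,interpolation=cv2.INTER_CUBIC))
E
```

```text
scene red [267 234   9  10  44] [270.8 238.7] [536.5 -41.6  29.7]
scene black [315 163  27  35 598] [329.5 182.6] [562.5 129.5  40.3]
scene black [258 179  18  17  81] [266.4 187.7] [451.8  60.4  22.1]
scene black [315 200  30  38 319] [329.4 219.8] [613.4  48.5  44. ]
scene black [294 222  19  22  48] [304.8 231. ] [580.4  10.8  25.9]
scene black [330 239   2   9  16] [330.4 243.4] [644.4   3.   44.6]
scene wood [ 274  154   49   47 1311] [299.1 176.9] [487.3 128.2  11. ]
scene wood [ 228  181  163  106 4467] [309.9 228.6] [577.2  33.2   3.9]
scene wood [269 187  37  25 254] [287.  199.3] [500.   64.7  11.7]
scene wood [324 198  13   8  44] [329.9 201.6] [577.7 107.6  11.1]
scene wood [333 227   5   6  19] [335.1 229.2] [623.1  54.8  11.6]
((309.2320556640625, 214.65696716308594), (128.57882690429688, 103.19436645507812), 34.07719802856445)
[[390, 207], [324, 286], [228, 222], [296, 154]] [[689.0, 161.0, 12.0], [674.0, -65.0, 12.0], [432.0, -47.0, 12.0], [446.0, 177.0, 12.0]]
top orange [282 252   6   7  32] [284.5 254.8] [572.6  56.1 100.7]
top red [325 273  10   4  30] [329.7 274.
[... 298 characters left out ...]
271 311  22   6  94] [282.4 313.4] [447.1  63.1  29.2]
top wood [ 237  207  104   58 2658] [282.5 232.2] [630.7  66.5  12.7]
top wood [285 226   8  11  70] [288.7 231.1] [633.5  52.3  12.8]
top wood [281 252   7   6  28] [284.3 254.7] [572.7  56.7 100.7]
top wood [ 290  256   43   67 1866] [309.1 291.7] [495.5   4.3  13.3]
top wood [279 264  11  46 299] [283.6 286.8] [506.2  62.1  13. ]
top wood [ 231  269   50   50 1671] [254.1 294.8] [487.9 128.5  12.9]
((285.5072326660156, 264.27630615234375), (100.76172637939453, 108.43600463867188), 5.128190994262695)
[[340, 216], [330, 322], [231, 313], [242, 207]] [[670.0, -65.0, 12.0], [428.0, -44.0, 12.0], [447.0, 180.0, 12.0], [688.0, 160.0, 12.0]]
```

View pics/c_s.png

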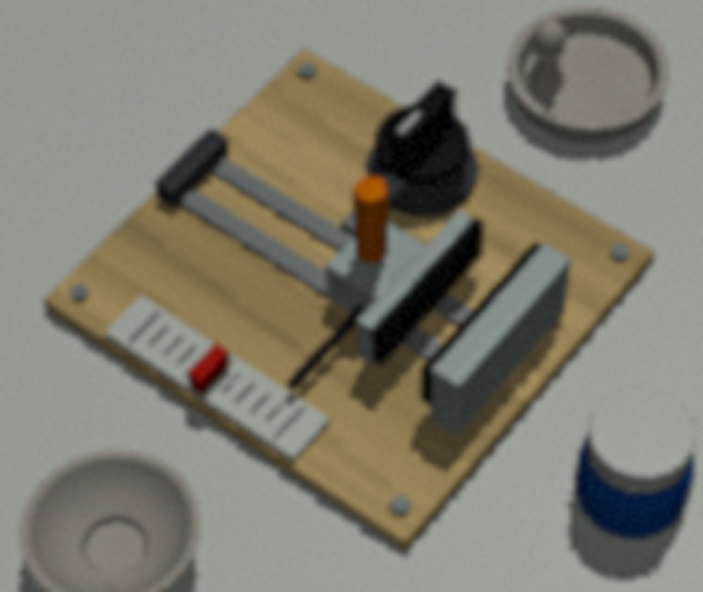

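View pics/c_t.png

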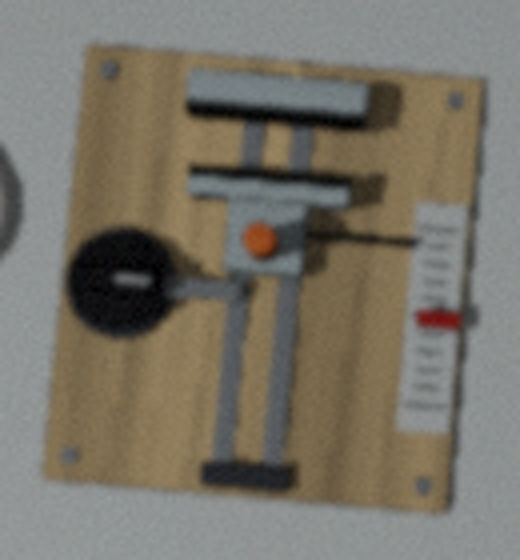

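The crops show the plate's corner screws, the latch tongue across the front of the carriage (locked), and a white stripe on top of the knob bar. The pointer tip is at about (324.5,255) in top and (293,244) in scene. Next: triangulate.

```bash
python3 - <<'E'
from m import *
S=np.load('scene0.npz');T=np.load('top0.npz')
def blob(n,m,win):
    x0,y0,x1,y1=win; w=np.zeros(m.shape,bool); w[y0:y1,x0:x1]=1
    v,u=np.nonzero(m&w); return u,v
hs={n:cv2.cvtColor(f['p'],cv2.COLOR_RGB2HSV).astype(int) for n,f in(('scene',S),('top',T))}
# orange
h=hs['scene']; u,v=blob('scene',(h[...,0]>=3)&(h[...,0]<=14)&(h[...,1]>170)&(h[...,2]>60),(305,180,330,225))
print('post scene',u.min(),u.max(),v.min(),v.max(),[ (vv,u[v==vv].mean().round(1),len(u[v==vv])) for vv in range(v.min(),v.max()+1)])
u2,v2=blob('top',hs['top'][...,1]*0+((hs['top'][...,0]>=3)&(hs['top'][...,0]<=14)&(hs['top'][...,1]>170)),(278,246,296,262))
print('post top',u2.mean(),v2.mean(),u2.min(),u2.max(),v2.min(),v2.max())
top=(u2.mean(),v2.mean())
print('posttop',two(('scene',u[v<=v.min()+5].mean(),v.min()+2.5),('top',*top)), onz('top',*top,100))
# stripe
st={}
for n,w in(('scene',(318,165,337,182)),('top',(245,258,262,272))):
    x0,y0,x1,y1=w; V=hs[n][y0:y1,x0:x1,2].astype(float); k=np.clip(V-60,0,None)
    yy,xx=np.mgrid[y0:y1,x0:x1]; st[n]=((k*xx).sum()/k.sum(),(k*yy).sum()/k.sum()); print(n,st[n],V.max())
print('stripe',two(('scene',*st['scene']),('top',*st['top'])),onz('top',*st['top'],68),onz('scene',*st['scene'],68))
# flange circle from top black
m=masks('top',T['p'])['black'].astype('uint8');N,L,stt,c=cv2.connectedComponentsWithStats(m);i=L[268,245]
cs=cv2.findContours((L==i).astype('uint8'),0,1)[0][0];(cc,r)=cv2.minEnclosingCircle(cs);print('flange',cc,r,[onz('top',*cc,z).round(1) for z in (30,35,42)])
print('tag',two(('scene',270.8,238.7),('top',329.7,274.4)))
print('ptr',two(('scene',215+291/3.7,140+386/3.7),('top',324.5,255.2)),onz('top',324.5,255.2,25),onz('scene',215+291/3.7,140+386/3.7,25))
# screws
for a,b in(((305,71),(109,69)),((621,252),(455,100)),((400,505),(424,486)),((78,293),(70,455))):
    print('screw',two(('scene',215+a[0]/3.7,140+a[1]/3.7),('top',220+b[0]/4,195+b[1]/4)))
# heights around knob
p=[]
for v in range(248,282):
  for u in range(235,270):
    d=T['d'][v,u]
    if d>0:
        q=atd('top',u,v,d)
        if q[2]>58:p.append(q)
p=np.array(p);print('bar top',len(p),p.mean(0),p.min(0),p.max(0)); 
print(cv2.minAreaRect(p[:,:2].astype('float32')))
E
```

```text
post scene 311 319 187 210 [(187, np.float64(316.0), 3), (188, np.float64(314.7), 3), (189, np.float64(315.0), 4), (190, np.float64(315.0), 4), (191, np.float64(316.0), 3), (192, np.float64(316.0), 3), (193, np.float64(316.0), 3), (194, np.float64(314.8), 6), (195, np.float64(314.7), 7), (196, np.float64(315.6), 7), (197, np.float64(315.1), 7), (198, np.float64(315.5), 8), (199, np.float64(314.5), 6), (200, np.float64(315.5), 6), (201, np.float64(314.5), 6), (202, np.float64(314.5), 6), (203, np.float64(314.5), 6), (204, np.float64(315.0), 7), (205, np.float64(314.5), 6), (206, np.float64(314.5), 6), (207, np.float64(314.2), 5), (208, np.float64(314.5), 6), (209, np.float64(315.0), 5), (210, np.float64(314.5), 2)]
post top 285.0 255.0 282 288 252 258
posttop (array([573.74672458,  56.57255856, 102.68306807]), np.float64(4.728743278323294)) [572.13726136  55.17783262 100.        ]
scene (np.float64(322.6374896779521), np.float64(167.8418662262593)) 157.0
top (np.float64(252.34947368421052), np.float64(264.37684210526317)) 100.0
stripe (array([551.25085138, 124.50097445,  84.79405468])
[... 428 characters left out ...]
36040952877899)) [577.85233985 -29.89510341  25.        ] [579.08500841 -26.12295994  25.        ]
screw (array([602.02082687,  73.12346972, 223.09105101]), np.float64(126.87162485850143))
screw (array([684.64269323, -15.2380896 , 204.39897374]), np.float64(117.02669898880501))
screw (array([ 515.03825714,    6.17635177, -194.16059422]), np.float64(187.25440254664443))
screw (array([ 404.96490809,  115.17950861, -137.32592085]), np.float64(169.83296081044483))
bar top 141 [554.43543993 137.71440339  68.98811639] [545.95253427 115.24380963  62.23779404] [562.85418226 161.0674884   76.58717521]
((554.7572021484375, 137.9981689453125), (45.51005172729492, 14.140044212341309), 85.15514373779297)
```

```bash
cat > go.py <<'E'
import sys,numpy as np
from rig import status
from scipy.spatial.transform import Rotation as R
# go.py x y z yawdeg(of tool y line): remaining shift in tool axes (units 0.1m) and turn (units 45deg)
s=status.sense(); q=s['ee_rot']; r=R.from_quat([q[1],q[2],q[3],q[0]])
x,y,z,yaw=map(float,sys.argv[1:5]); a=np.radians(yaw)
ty=np.array([np.cos(a),np.sin(a),0]);tz=np.array([0,0,-1.]);tx=np.cross(ty,tz)
g=R.from_matrix(np.c_[tx,ty,tz])
M=r.as_matrix();yy=np.degrees(np.arctan2(M[1,1],M[0,1]))
print('t',round(s['time_s'],2),'pos',s['eef_pos'].round(1),'yaw',yy.round(2),'F',s['force'].round(1),'Tq',s['wrist_torque'].round(2),'grip',round(s['grip_width'],3),round(s['grip_force'],1),'q',s['joints'].round(2))
print('shift',(r.inv().apply(np.array([x,y,z])-s['eef_pos'])/100).round(3),'turn',((r.inv()*g).as_rotvec()/np.radians(45)).round(3))
E
python3 -m crank '[[-1,-0.43,0,0,0,1,0],[-1,-0.43,0,0,0,1,0],[-1,-0.43,0,0,0,1,0],[-1,-0.43,0,0,0,1,0],[-1,-0.43,0,0,0,1,0],[-1,-0.43,0,0,0,1,0]]' 80; python3 go.py 554.5 137 260 -4.8
```

```text
time_s: 0.7
eef_pos: [263.0, 416.0, 404.4]
ee_rot: [-0.0, 0.544, 0.839, -0.0]
force: [-0.6, -0.6, 0.9]
grip_width: 1.001
grip_force: 0.0
t 0.7 pos [263.  416.  404.4] yaw 24.15 F [-0.6 -0.6  0.9] Tq [-0.04  0.01 -0.04] grip 1.001 0.0 q [0.77 0.24 1.59 0.   1.31 0.35]
shift [-3.738  1.519  1.444] turn [-0.001  0.     0.643]
```

```bash
python3 -m crank '[[-1,0.4,0,0,0,0.643,0],[-1,0.4,0,0,0,0.643,0],[-1,0.4,0,0,0,0.643,0],[-1,0.4,0,0,0,0.643,0]]' >/dev/null; python3 go.py 554.5 137 260 -4.8
```

```text
t 1.1 pos [341.9 340.5 404.4] yaw -4.95 F [-0.3 -0.5 -0.2] Tq [ 0.01 -0.02 -0.04] grip 1.0 0.0 q [ 0.54  0.22  1.62 -0.    1.3   0.63]
shift [-1.843  2.294  1.443] turn [-0.001  0.001 -0.003]
```

```bash
M='[[-0.8,1,0.1,0,0,0,0],[-0.8,1,0.1,0,0,0,0],[-0.8,1,0.1,0,0,0,0]]'; python3 -m crank '[[-0.8,1,0.1,0,0,0,0],[-0.8,1,0.1,0,0,0,0],[-0.8,1,0.1,0,0,0,0]]' >/dev/null; python3 -m crank '[[-0.8,1,0.4,0,0,0,0],[-0.8,1,0.4,0,0,0,0],[-0.8,1,0.4,0,0,0,0]]'>/dev/null;  python3 -m crank '[[-0.25,0.3,0.4,0,0,0,0],[-0.25,0.3,0.4,0,0,0,0],[-0.25,0.3,0.4,0,0,0,0]]'>/dev/null; python3 go.py 554.5 137 260 -4.8
python3 - <<'E'
from h import *
p,_=grab('scene','scene1'); cv2.imwrite('pics/s1c.png',cv2.resize(p[60:300,180:440,::-1],None,fx=2.4,fy=2.4,interpolation=2))
E
```

```text
t 2.0 pos [555.6 138.8 313.5] yaw -4.57 F [ 0.2 -0.   0.6] Tq [-0.02 -0.07  0.  ] grip 0.998 0.0 q [0.04 0.5  1.47 0.   1.17 0.12]
shift [-0.018 -0.009  0.535] turn [-0.004  0.     0.005]
```

View pics/s1c.png

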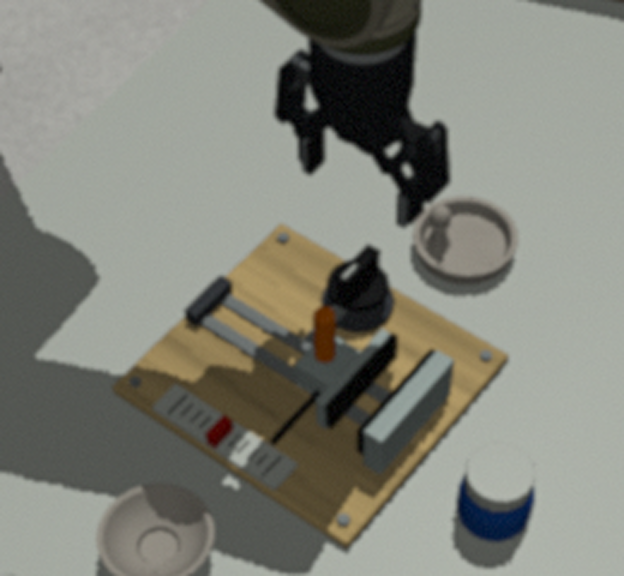

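The gripper hangs open and straight above the knob, with one finger on each side of the bar. Now I'll descend and grip it.

```bash
python3 -m crank '[[-0.02,-0.01,0.5,0,0,0.005,0],[-0.02,-0.01,0.5,0,0,0.005,0],[-0.02,-0.01,0.8,0,0,0.005,0],[-0.02,-0.01,0.9,0,0,0.005,0],[-0.02,-0.01,0.94,0,0,0.005,0],[-0.02,-0.01,0.94,0,0,0.005,0]]' 80 >/dev/null; python3 go.py 554.5 137 218 -4.8; python3 -m crank '[[0,0,0,0,0,0,0.6],[0,0,0,0,0,0,0.7],[0,0,0,0,0,0,0.75],[0,0,0,0,0,0,0.8],[0,0,0,0,0,0,0.8],[0,0,0,0,0,0,0.85],[0,0,0,0,0,0,0.9],[0,0,0,0,0,0,0.9],[0,0,0,0,0,0,1],[0,0,0,0,0,0,1]]' >/dev/null;python3 go.py 554.5 137 218 -4.8
```

```text
t 2.65 pos [554.5 137.7 221.9] yaw -4.69 F [ 0.5  0.5 -0.1] Tq [-0.02 -0.01 -0.01] grip 1.003 0.0 q [ 0.04  0.61  1.56 -0.    0.97  0.12]
shift [-0.007  0.     0.039] turn [ 0.001 -0.     0.002]
t 3.65 pos [554.2 137.4 220.7] yaw -4.71 F [-4.1 -0.   4.2] Tq [-0.02  0.81  0.03] grip 0.144 80.2 q [0.04 0.62 1.56 0.   0.97 0.12]
shift [-0.004  0.003  0.027] turn [-0.001  0.     0.002]
```

```bash
python3 -m crank '[[0,0,0.03,0,0,0,1],[0,0,0.05,0,0,0,1],[0,0,0.07,0,0,0,1],[0,0,0.07,0,0,0,1],[0,0,0.07,0,0,0,1]]' 100 >/dev/null;python3 go.py 554.2 137.4 213 -4.8
```

```text
t 4.15 pos [554.3 137.4 214.2] yaw -4.71 F [-6.2 -0.9  8.5] Tq [-0.05  1.18  0.07] grip 0.135 103.2 q [ 0.04  0.63  1.56 -0.    0.96  0.12]
shift [ 0.    -0.001  0.012] turn [-0.     0.     0.002]
```

```bash
python3 -m crank '[[0,0,0.01,0,0,0,1],[0,0,0.015,0,0,0,1],[0,0,0.015,0,0,0,1]]' >/dev/null;python3 go.py 554.2 137.4 213 -4.8
```

```text
t 4.45 pos [554.3 137.4 213.9] yaw -4.7 F [-9.2 -1.1 21.1] Tq [-0.13  2.08  0.04] grip 0.136 105.1 q [ 0.04  0.63  1.56 -0.    0.96  0.12]
shift [-0.    -0.001  0.009] turn [0.    0.    0.002]
```

```bash
python3 -m crank '[[0,0,0,0,0,0.1,1],[0,0,0,0,0,0.2,1],[0,0,0,0,0,0.2,1]]' >/dev/null;python3 go.py 554.2 137.4 213 -4.8;python3 -m crank '[[0,0,0,0,0,0.15,1],[0,0,0,0,0,0.3,1],[0,0,0,0,0,0.45,1],[0,0,0,0,0,0.6,1],[0,0,0,0,0,0.6,1]]' >/dev/null;python3 go.py 554.2 137.4 213 -82.1
```

```text
t 4.75 pos [554.2 137.5 213.9] yaw -13.83 F [-11.8  -0.6  22.5] Tq [-0.11  2.27 -0.01] grip 0.139 105.1 q [ 0.04  0.63  1.56 -0.    0.96  0.28]
shift [-0.001  0.     0.009] turn [-0.     0.    -0.201]
t 5.25 pos [553.8 137.7 213.9] yaw -40.89 F [-14.5   0.5  25. ] Tq [0.18 2.88 0.03] grip 0.141 105.5 q [0.04 0.63 1.56 0.   0.96 0.75]
shift [0.    0.005 0.009] turn [-0.002  0.002  0.916]
```

```bash
python3 -m crank '[[-0.006,-0.007,0,0,0,0.15,1],[-0.006,-0.007,0,0,0,0.3,1],[-0.006,-0.007,0,0,0,0.45,1],[-0.006,-0.007,0,0,0,0.6,1],[-0.006,-0.007,0,0,0,0.75,1],[-0.006,-0.007,0,0,0,0.88,1],[-0.006,-0.007,0,0,0,0.88,1]]' >/dev/null;python3 go.py 554.2 137.4 213 -82.1
```

```text
t 5.95 pos [552.9 138.3 213.9] yaw -80.48 F [-14.5   6.   24. ] Tq [ 1.08  2.74 -0.02] grip 0.134 105.3 q [0.04 0.62 1.56 0.   0.96 1.44]
shift [0.011 0.011 0.009] turn [-0.003  0.002  0.036]
```

```bash
python3 -m crank '[[0,0,0,0,0,0.03,1],[0,0,0,0,0,0.05,1],[0,0,0,0,0,0.05,1]]' >/dev/null;python3 go.py 554.2 137.4 213 -82.1;python3 -m crank '[[0,0,0,0,0,0.03,1],[0,0,0,0,0,0.05,1],[0,0,0,0,0,0.05,1]]' >/dev/null;python3 go.py 554.2 137.4 213 -82.1
```

```text
t 6.25 pos [552.9 138.4 213.9] yaw -82.56 F [-14.    4.7  23.3] Tq [1.15 2.75 0.23] grip 0.139 105.3 q [0.04 0.62 1.56 0.   0.96 1.48]
shift [0.012 0.012 0.009] turn [-0.002  0.002 -0.01 ]
t 6.55 pos [552.9 138.5 213.9] yaw -84.72 F [-13.9   5.7  23.7] Tq [1.18 2.67 0.79] grip 0.14 105.7 q [0.04 0.62 1.56 0.   0.96 1.52]
shift [0.012 0.012 0.009] turn [-0.002  0.002 -0.058]
```

The wrist torque is rising at about -83°, so the knob is on its stop. I'll ease back up with the spring and open.

```bash
python3 -m crank '[[0,0,-0.02,0,0,-0.03,1],[0,0,-0.05,0,0,-0.03,1],[0,0,-0.08,0,0,-0.03,1],[0,0,-0.085,0,0,-0.03,1]]' >/dev/null;python3 go.py 553 138 330 -82.1;python3 -m crank '[[0,0,-0.085,0,0,-0.03,0.8],[0,0,-0.085,0,0,-0.03,0.6],[0,0,-0.085,0,0,-0.03,0.3],[0,0,-0.085,0,0,-0.03,0.3],[0,0,-0.085,0,0,-0.03,0.3]]' >/dev/null;python3 go.py 572.5 55.8 330 -94.8; python3 -m crank '[[0,0,-0.2,0,0,0,0.3],[0,0,-0.5,0,0,0,0.3],[0,0,-0.8,0,0,0,0.3],[0,0,-0.8,0,0,0,0.3]]' >/dev/null; python3 go.py 572.5 55.8 332 -94.8
```

```text
t 6.95 pos [552.7 138.3 220.6] yaw -83.41 F [-6.9  6.7  4.3] Tq [1.29 1.39 0.45] grip 0.135 102.8 q [0.04 0.61 1.56 0.   0.97 1.49]
shift [-0.     0.002 -1.094] turn [-0.003  0.003 -0.029]
t 7.45 pos [553.5 137.2 229. ] yaw -82.14 F [ 0.2 -0.2  0.5] Tq [-0.   -0.05 -0.04] grip 0.701 0.0 q [ 0.04  0.6   1.55 -0.    0.99  1.47]
shift [ 0.077  0.833 -1.01 ] turn [0.    0.    0.281]
t 7.85 pos [554.  137.4 313. ] yaw -82.12 F [-0.2 -1.  -0.2] Tq [ 0.02 -0.01 -0.02] grip 0.7 0.0 q [ 0.04  0.49  1.48 -0.    1.16  1.47]
shift [ 0.073  0.833 -0.189] turn [-0.    -0.009  0.282]
```

```bash
python3 - <<'E'
from h import *
p,_=grab('scene','scene2'); cv2.imwrite('pics/s2c.png',cv2.resize(p[130:300,210:410,::-1],None,fx=3.5,fy=3.5,interpolation=2))
E
```

```text
(no output)
```

View pics/s2c.png

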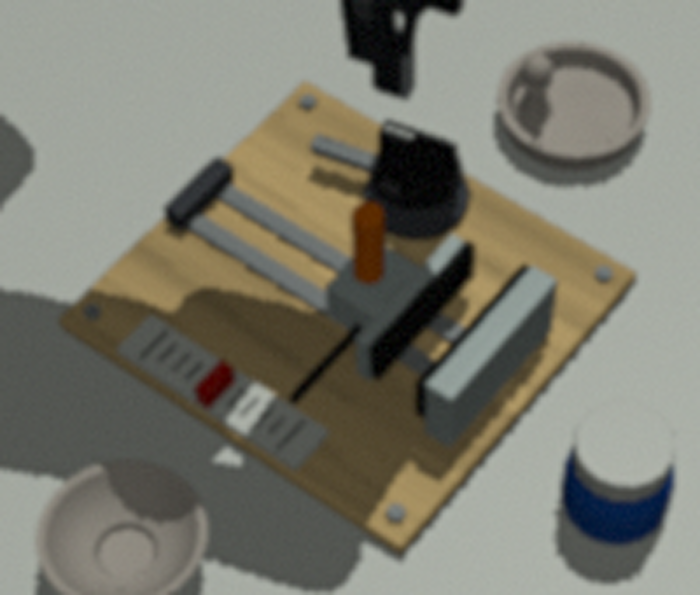

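The latch is freed: the tongue points to the clamp's -x and the knob is up. Next, the post.

```bash
python3 -m crank '[[0.04,0.4,0,0,0,0.14,0.3],[0.073,0.833,0,0,0,0.282,0.3],[0.073,0.833,0,0,0,0.282,0.3],[0.073,0.833,0,0,0,0.282,0.3]]' 80 >/dev/null; python3 go.py 572.5 55.8 232 -94.8; python3 -m crank '[[0,0,0.3,0,0,0,0.3],[0,0,0.6,0,0,0,0.3],[0,0,0.75,0,0,0,0.3],[0,0,0.81,0,0,0,0.3],[0,0,0.81,0,0,0,0.3]]' >/dev/null; python3 go.py 572.5 55.8 232 -94.8
```

```text
t 8.3 pos [572.   55.2 307.9] yaw -94.87 F [-0.9  0.7  0.1] Tq [ 0.04 -0.07 -0.02] grip 0.699 0.0 q [-0.11  0.51  1.47  0.    1.16  1.55]
shift [ 0.006 -0.006  0.759] turn [-0.     0.003 -0.002]
t 8.8 pos [571.8  56.6 227.5] yaw -94.73 F [-0.1  0.6  0.5] Tq [-0.02 -0.02 -0.02] grip 0.699 0.0 q [-0.11  0.61  1.54  0.    0.99  1.55]
shift [ 0.007  0.008 -0.045] turn [-0.     0.002  0.002]
```

```bash
python3 -m crank '[[0.007,0.005,-0.045,0,0,0,0.5],[0.007,0.005,-0.045,0,0,0,0.6],[0.007,0.005,-0.045,0,0,0,0.7],[0.007,0.005,-0.045,0,0,0,0.75],[0.007,0.005,-0.045,0,0,0,0.8],[0.007,0.005,-0.045,0,0,0,1],[0.007,0.005,-0.045,0,0,0,1],[0.007,0.005,-0.045,0,0,0,1],[0.007,0.005,-0.045,0,0,0,1]]' 80 >/dev/null; python3 go.py 572.5 55.8 232 -94.8
python3 - <<'E'
from h import *
for n in('scene','top'):
    p,_=grab(n,n+'3')
s=np.load('scene3.npz')['p'][190:280,240:360,::-1]
cv2.imwrite('pics/s3c.png',cv2.resize(s,None,fx=6,fy=6,interpolation=2))
E
```

```text
t 9.7 pos [572.9  56.9 233.8] yaw -94.8 F [ 0.2 13.2  6. ] Tq [ 1.96 -0.08 -0.06] grip 0.188 77.8 q [-0.1   0.6   1.53  0.    1.    1.55]
shift [-0.003  0.012  0.018] turn [-0.004 -0.003 -0.   ]
```

View pics/s3c.png

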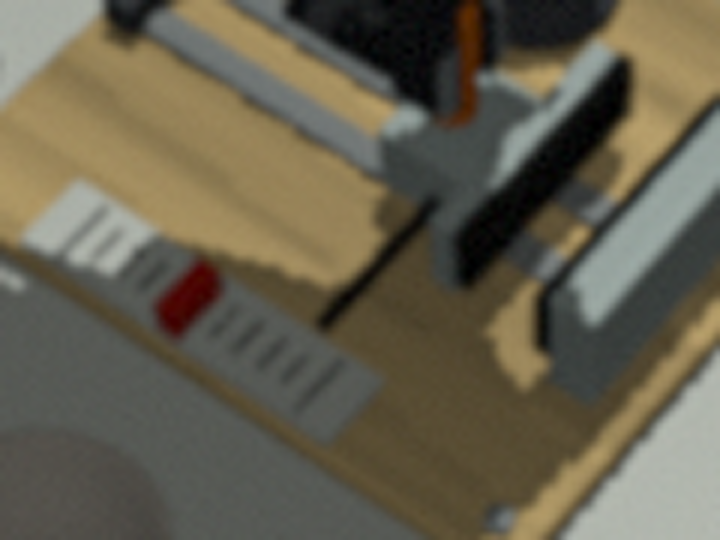

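The post is held. The pointer tip is at (294,244) and the tag at (271,240) in scene pixels. I'll draw the jaw 35 mm first, then measure.

```bash
python3 -m crank '[[-0.03,-0.005,0,0,0,0,1],[-0.08,-0.01,0,0,0,0,1],[-0.13,-0.01,0,0,0,0,1],[-0.18,-0.01,0,0,0,0,1],[-0.23,-0.01,0,0,0,0,1],[-0.28,-0.01,0,0,0,0,1],[-0.32,-0.01,0,0,0,0,1],[-0.35,-0.01,0,0,0,0,1],[-0.35,-0.01,0,0,0,0,1],[-0.35,-0.01,0,0,0,0,1]]' 90 >/dev/null; python3 go.py 531 60 232 -94.8
cat > meas.py <<'E'
import sys
from m import *
k=sys.argv[1]
for n in('scene','top'): grab(n,n+k)
s=np.load(f'scene{k}.npz')['p'][220:260,250:310,::-1]; t=np.load(f'top{k}.npz')['p'][245:295,290:350,::-1]
a=cv2.resize(s,(600,400),interpolation=2); cv2.imwrite(f'pics/z{k}.png',a)
cv2.imwrite(f'pics/t{k}.png',cv2.resize(t,(600,500),interpolation=2))
for n in('scene','top'):
    p=np.load(n+k+'.npz')['p']; hsv=cv2.cvtColor(p,cv2.COLOR_RGB2HSV).astype(int)
    w=np.zeros(hsv.shape[:2],bool)
    if n=='scene': w[228:250,260:285]=1
    else: w[265:284,318:342]=1
    H,S,V=hsv[...,0],hsv[...,1],hsv[...,2]
    m=w&((H<5)|(H>172))&(S>130); v,u=np.nonzero(m); print(n,'red',len(u),u.mean(),v.mean(),u.min(),u.max(),v.min(),v.max(), onz(n,u.mean(),v.mean(),29))
E
python3 meas.py 4
```

```text
t 10.8 pos [538.8  60.  233.9] yaw -94.82 F [6.9 7.9 2. ] Tq [ 1.29 -0.96  0.02] grip 0.188 87.7 q [-0.11  0.54  1.64  0.    0.95  1.55]
shift [-0.077  0.006  0.019] turn [-0.003 -0.007 -0.   ]
scene red 70 270.65714285714284 239.35714285714286 266 275 234 245 [536.75370164 -42.67319486  29.        ]
top red 32 329.21875 274.46875 325 334 273 276 [534.283404  -40.7089745  29.       ]
```

View pics/z4.png

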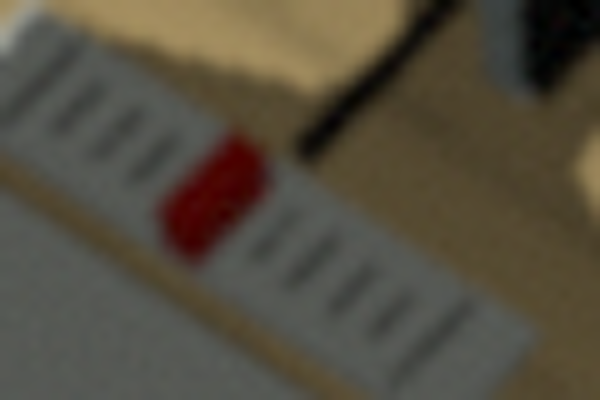

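View pics/t4.png

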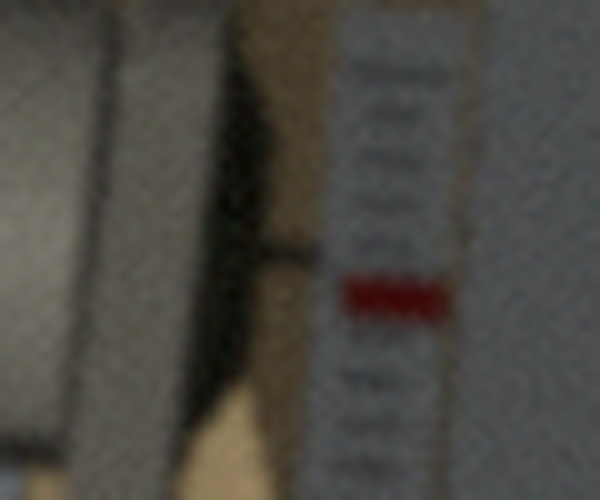

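Scene crop: the pointer tip is at about (280.5,234.7) and the tag at (270.7,239.4). Top crop: the pointer bar is at about (318.6,269.8) and the tag at (329.3,274.5). I'll compute the remaining gap with sub-pixel weights.

```bash
cat > gap.py <<'E'
import sys
from h import *
k=sys.argv[1]; v0=float(sys.argv[2])   # approx pointer row in top
a=np.radians(-4.75); ex=np.array([np.cos(a),np.sin(a),0])
t=np.load(f'top{k}.npz')['p'].astype(float)
y0,y1,x0,x1=267,283,321,339; r=np.clip(t[y0:y1,x0:x1,0]-t[y0:y1,x0:x1,1:].max(2)-15,0,None); yy,xx=np.mgrid[y0:y1,x0:x1]
tag=((r*xx).sum()/r.sum(),(r*yy).sum()/r.sum())
ptr=[]
for u in range(317,321):
    lo=int(v0)-4; c=t[lo:lo+9,u].sum(1); base=np.interp(np.arange(9),[0,8],[c[:2].mean(),c[-2:].mean()]); w=np.clip(base-c-15,0,None)
    if w.sum()>20: ptr.append((u,(w*np.arange(lo,lo+9)).sum()/w.sum(),w.sum()))
print('tag',tag,'ptr',np.round(ptr,2).tolist())
xt=ex@onz('top',*tag,31); print('top gap',[round(float(ex@onz('top',u,v,27)-xt),2) for u,v,_ in ptr])
E
python3 gap.py 4 269.7
python3 - <<'E'
from h import *
a=np.radians(-4.75); ex=np.array([np.cos(a),np.sin(a),0])
# scene: pointer centre line tip, tag inner top edge corners from crop z4
f=lambda x,y:((x+.5)/10-.5+250,(y+.5)/10-.5+220)
print('ptr',ex@onz('scene',*f(305,152),26),'tag top inner edge', [ex@onz('scene',*f(*c),31) for c in ((237,132),(266,158))],'outer',[ex@onz('scene',*f(*c),31) for c in((165,208),(198,235))], 'ctr',ex@onz('scene',270.66,239.36,29))
E
```

```text
tag (np.float64(329.1547749725576), np.float64(274.4160263446762)) ptr [[317.0, 269.78, 156.88], [318.0, 269.85, 128.44], [319.0, 269.76, 146.5], [320.0, 270.11, 136.25]]
top gap [8.08, 8.12, 8.53, 7.96]
ptr 544.6267413743307 tag top inner edge [np.float64(533.4904449201392), np.float64(541.8848036074287)] outer [np.float64(533.8216391850684), np.float64(542.9028222908328)] ctr 538.4525879001956
```

```bash
python3 -m crank '[[-0.03,0,0,0,0,0,1],[-0.055,0,0,0,0,0,1],[-0.07,0,0,0,0,0,1],[-0.07,0,0,0,0,0,1],[-0.07,0,0,0,0,0,1]]' >/dev/null; python3 go.py 531 60 232 -94.8;python3 meas.py 5; python3 gap.py 5 273.0
```

```text
t 11.4 pos [531.9  60.5 233.9] yaw -94.83 F [7.6 8.  2. ] Tq [ 1.32 -0.99 -0.04] grip 0.189 87.7 q [-0.11  0.53  1.66  0.    0.94  1.55]
shift [-0.008  0.006  0.019] turn [-0.003 -0.007 -0.001]
scene red 70 270.62857142857143 239.44285714285715 266 275 234 245 [536.82231677 -42.86446322  29.        ]
top red 30 329.43333333333334 274.46666666666664 325 334 273 276 [534.29148363 -41.1908899   29.        ]
tag (np.float64(329.1835164835165), np.float64(274.44505494505495)) ptr [[317.0, 272.92, 167.0], [318.0, 273.16, 199.62], [319.0, 272.95, 208.25], [320.0, 272.96, 193.25]]
top gap [1.12, 0.77, 1.46, 1.64]
```

View pics/z5.png

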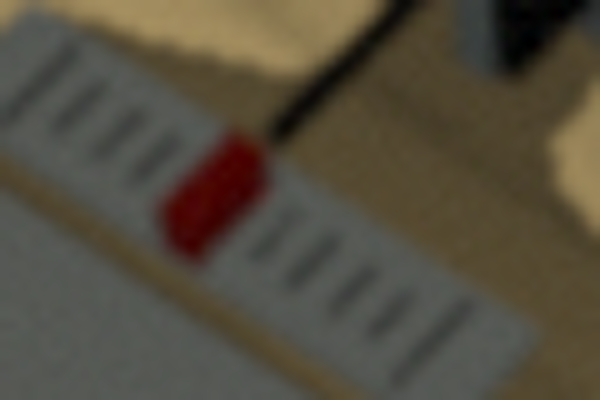

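The pointer tip, at about (277.6,232.9), now meets the tag's inner face. I'll cross-check the last millimetre in the scene view with sub-pixel edges.

```bash
cat > sg.py <<'E'
import sys
from h import *
k=sys.argv[1]; p=np.load(f'scene{k}.npz')['p'].astype('float32')
a=np.radians(-4.75); ex=np.array([np.cos(a),np.sin(a),0]); ey=np.array([-ex[1],ex[0],0])
c=camera_info('scene');K=np.array(c['K']);T=np.array(c['camera_from_world'])
def px(P):
    q=T[:3,:3]@P+T[:3,3]; q=np.array([q[0],-q[1],-q[2]]); q=K@q; return q[:2]/q[2]
s0=ex@np.array([535,-41,0])
def prof(z,xs,ys):  # rectified strip sampled along clamp x, averaged over clamp y
    U=np.array([[px(x*ex+y*ey+[0,0,z]) for x in xs] for y in ys],'float32')
    return cv2.remap(p,U[...,0],U[...,1],cv2.INTER_CUBIC).mean(0)
y_tag=ey@np.array([535,-41,0]); xs=np.arange(s0-18,s0+22,0.5)
r=prof(31,xs,y_tag+np.arange(-5,6,1.)); R=r[:,0]-r[:,1:].max(1); h=(R.max()+np.median(R))/2; i=np.nonzero(R>h)[0]
lo=np.interp(h,R[i[0]-1:i[0]+1],xs[i[0]-1:i[0]+1]); hi=np.interp(-h,-R[i[-1]:i[-1]+2],xs[i[-1]:i[-1]+2])
d=prof(26,xs,y_tag+np.arange(20,35,1.)).sum(1); w=np.clip(np.median(d)-d-25,0,None); j=w.argmin(); m=np.abs(xs-xs[d.argmin()])<6
xp=(w*xs)[m].sum()/w[m].sum()
print('tag -x edge',lo-s0,'+x edge (with side face)',hi-s0,'ptr',xp-s0,'gap if 10mm from -x edge',xp-lo-5)
E
python3 sg.py 5; python3 sg.py 4
```

```text
tag -x edge -3.5667386498947735 +x edge (with side face) 9.331514266344243 ptr 0.9979290572644004 gap if 10mm from -x edge -0.4353322928408261
tag -x edge -3.4948634679248016 +x edge (with side face) 9.394166203976852 ptr 7.827607902580894 gap if 10mm from -x edge 6.322471370505696
```

```bash
cat > line.py <<'E'
from h import *
a=np.radians(-4.75); ex=np.array([np.cos(a),np.sin(a),0]); ey=np.array([-ex[1],ex[0],0])
s0=ex@np.array([535,-41,0]); yt=ey@np.array([535,-41,0])
def px(n,P):
    c=camera_info(n);K=np.array(c['K']);T=np.array(c['camera_from_world'])
    q=P@T[:3,:3].T+T[:3,3]; q=q*[1,-1,-1]; q=q@K.T; return (q[...,:2]/q[...,2:]).astype('float32')
def strip(n,k,z,xs,ys):
    p=np.load(f'{n}{k}.npz')['p'].astype('float32')
    P=xs[None,:,None]*ex+ys[:,None,None]*ey+np.array([0,0,z]); U=px(n,P)
    return cv2.remap(p,U[...,0],U[...,1],cv2.INTER_CUBIC)
for n,k,off,ylo,yhi in(('top','0',43,20,42),('scene','0',43,20,42),('scene','3',43,20,42),('scene','4',8,20,42),('scene','5',1,20,42),('top','4',8,18,24),('top','5',1,18,24)):
    xs=np.arange(s0+off-9,s0+off+9,.25); ys=yt+np.arange(ylo,yhi,1.)
    d=strip(n,k,25,xs,ys).sum(2); c=[]
    for r in d:
        base=np.interp(xs,[xs[0],xs[-1]],[np.median(r[:12]),np.median(r[-12:])]); w=np.clip(base-r-0.25*(base-r).max(),0,None); i=r.argmin(); w[np.abs(xs-xs[i])>5]=0; c.append((w*xs).sum()/w.sum())
    c=np.array(c); f=np.polyfit(ys-yt,c,1)
    xs=np.arange(s0-16,s0+16,.25); t=strip(n,k,31,xs,yt+np.arange(-8,9,1.)); R=t[...,0]-t[...,1:].max(2); R=R.mean(0); h=(R.max()+np.median(R[:10]))/2; i=np.nonzero(R>h)[0]
    print(n,k,'ptr mean',(c.mean()-s0).round(2),'std',c.std().round(2),'slope deg',np.degrees(np.arctan(f[0])).round(2),'tag edges',(xs[i[0]]-s0).round(2),(xs[i[-1]]-s0).round(2))
E
python3 line.py
```

```text
top 0 ptr mean 41.15 std 0.11 slope deg 0.0 tag edges -4.75 3.5
scene 0 ptr mean 41.35 std 0.34 slope deg -2.31 tag edges -3.5 6.75
scene 3 ptr mean 41.14 std 0.21 slope deg 0.71 tag edges -3.5 9.25
scene 4 ptr mean 7.32 std 0.24 slope deg -0.09 tag edges -3.5 9.0
scene 5 ptr mean 0.51 std 0.22 slope deg 0.69 tag edges -3.5 9.0
top 4 ptr mean 7.11 std 0.25 slope deg 7.81 tag edges -5.0 3.5
top 5 ptr mean 0.94 std 0.16 slope deg 1.08 tag edges -5.0 3.5
```

The two views put the remaining gap between about -0.1 and 1.3 mm, so I'll draw 0.8 mm more and hold.

```bash
python3 -m crank '[[-0.004,0,0,0,0,0,1],[-0.008,0,0,0,0,0,1],[-0.008,0,0,0,0,0,1],[-0.008,0,0,0,0,0,1],[-0.008,0,0,0,0,0,1],[-0.008,0,0,0,0,0,1]]' >/dev/null; python3 go.py 531 60 232 -94.8;python3 meas.py 6; sed -i "s/^for n,k,off.*/for n,k,off,ylo,yhi in(('scene','6',0,20,42),('top','6',0,18,24)):/" line.py; python3 line.py; python3 gap.py 6 273.4
```

```text
t 12.1 pos [531.2  60.6 233.9] yaw -94.83 F [8.4 8.5 1.7] Tq [ 1.26 -1.08  0.04] grip 0.187 87.7 q [-0.11  0.53  1.67  0.    0.94  1.55]
shift [-0.001  0.006  0.019] turn [-0.003 -0.008 -0.001]
scene red 71 270.8169014084507 239.29577464788733 266 276 234 245 [536.93193656 -42.39098284  29.        ]
top red 28 329.25 274.4642857142857 325 334 273 276 [534.29390957 -40.77910331  29.        ]
scene 6 ptr mean -0.19 std 0.3 slope deg 0.86 tag edges -3.5 9.0
top 6 ptr mean -0.63 std 0.2 slope deg -6.55 tag edges -5.0 3.5
tag (np.float64(329.1588888888889), np.float64(274.45)) ptr [[317.0, 273.17, 145.0], [318.0, 273.23, 187.0], [319.0, 273.64, 200.75], [320.0, 273.54, 137.88]]
top gap [0.56, 0.64, -0.08, 0.34]
```

View pics/t6.png

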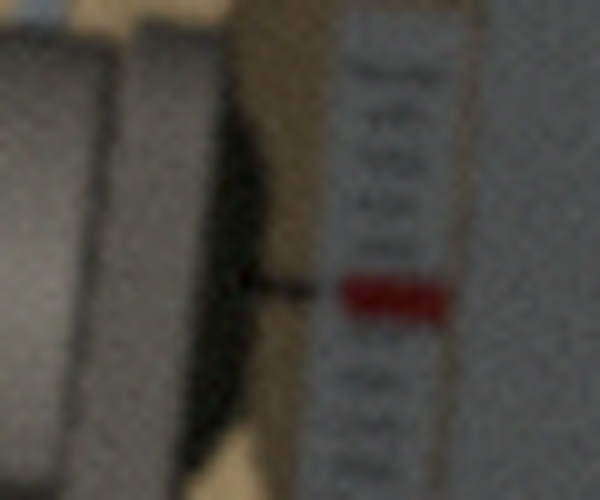

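The top crop shows the pointer at (318,273.4) running straight into the tag at (329,274.5) with the clamp's tilt. The tag hasn't moved. Handing in.

```bash
python3 -c "
from rig import ticket
print(ticket.finish_job())"
```

```text
the job is handed in; nothing more can be done
None
```

The latch is freed and the job is handed in with the gripper still holding the post and the jaw's pointer at the red tag: the top camera shows them within about 0.5 mm, while the scene camera reads the jaw up to about 1 mm past the tag.

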